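Hold the mirror lid of a sample box at 45 degrees

TASK

Slide the blue transport lock on the black sample box fully home, to its end stop on the hinge side, so that the lid is free; then raise the lid (it has an orange bar handle) and hold it open at 45 degrees, so that the mirror under it shows the sample to the bench camera. The lid falls shut if let go, so finish while the gripper is still holding it there; leave the lock open and everything else on the bench where it is.

Things in the scene. Friction and masses are not known exactly. Their poses are not given: they have to be found in the camera images.
- station: Fixed station: aluminium breadboard 260 x 500 x 12 mm (x, y, z) with a black sample box, lock and camera on it. Origin: centre of the board's underside, on the table. Yaw within 0.3 rad; z up, +y runs from the camera to the lid's hinge, -x roughly faces the robot. All offsets are in this frame. A small steel gauge at the box's +x side has a red mark at 45 degrees.
- box (a point): Centre of the black box's open rim, 92 mm above the table, at station x=+20, y=+100 mm. The box is 160 x 160 mm outside; a green sample lies inside. Along its -x side is a grey ledge for the lock, top 88 mm up, x=-110 to -62, y=+25 to +175 mm.
- camera (a point): Centre of the blue bench camera (44 x 50 x 44 mm) on its post, fixed: station x=+20, y=-215 mm, 172 mm above the table (top at 194 mm); its lens points along +y and ends at y=-167 mm.
- hinge (a point): Middle of the lid's hinge axis: station x=+20, y=+180, z=92 mm. The axis runs along the station's x.
- lid_angle (a joint): Lid angle in rad: 0 closed and level, grows as the handle edge rises, stop at 1.25; 45 degrees is 0.785.
- lid: The lid with its handle, 0.3 to 0.65 kg; swings freely and falls shut. White plate 164 x 164 x 8 mm, top 101 mm up when closed, mirror below. Origin: middle of the hinge axis; the lid extends along its own -y. A red ear (20 x 20 x 6 mm) on its -x side, 130 mm from the hinge, is trapped under the lock's hood until the lock is moved 22 mm or more from 0.
- handle (a point): Middle of the axis of the lid's orange handle, turning with the lid: round bar 10 mm thick, 90 mm long along station x, joined to the lid's -y edge at both ends. Closed: station x=+20, y=-25, z=100 mm (205 mm from the hinge, 8 mm above it). 38 mm free between bar and lid, 80 mm below. Pinch from above, fingers closing along station y; the bar can turn in the fingers.
- lock (a joint): Position of the transport lock in m: starts at 0 to 0.010 (locked), slides along the station's +y (towards the hinge) to its end stop at 0.050. Sliding friction about 1.5 N; stays where it is left.
- lock_knob (a point): Centre of the top of the lock's blue knob, 140 mm above the table; at lock = 0 at station x=-94, y=+50 mm; moves with the lock. The knob is a block 24 x 18 mm (station x, y), 32 mm tall, on a wider blue hood, 24 mm long in y, whose top is 108 mm above the table. Can be pinched from above, fingers closing along the station's y.
- driver: Bystander: loose screwdriver with a red handle, 150 mm long, lying on the breadboard near the camera. Origin: middle of its underside. Leave alone.
- puck: Bystander: dark steel post puck, 38 mm in diameter and 34 mm tall, standing on the breadboard near the camera. Origin: centre of its underside. Leave alone.
- tape: Bystander: roll of orange tape lying on the table, 90 mm in diameter, 22 mm tall. Origin: centre of its underside. Leave alone.
- spray: Bystander: upright grey spray can, 56 mm in diameter, 160 mm tall. Origin: centre of its underside. Leave alone.
- carton: Bystander: yellow carton 90 x 70 x 100 mm. Origin: centre of its underside. Leave alone.
- pliers: Bystander: pliers with red handles, about 150 mm long, lying on the table. Origin: near their middle, on the underside. Leave alone.
- driver2: Bystander: loose screwdriver with a blue handle, 170 mm long, lying on the table. Origin: middle of its underside. Leave alone.

How it is judged:
By the outcome, as a careful person would: the job done as asked, in the order asked, and still so for the second after the job is handed in, while the arm keeps its last pose, push and grip.
It also fails if it takes over 45 s, if anything falls off the work surface, if the arm or the gripper's body presses on something with over 40 N, if the wrist force passes 120 N, or if a joint passes its speed limit or range.

ROBOT

A 7-joint arm with a two-finger parallel gripper is mounted at the origin on the work surface. World frame = base frame: x ahead of the robot, y to its left, z up, the work surface at z = 0. Lengths are in m, angles in rad, forces in N, time in s.
With the tool pointing down it reaches from about 0.425 to 0.875 m from the base axis. Payload 4.7 kg.
Tool frame: the origin (TCP) lies midway between the tips of the shut fingers; the grasp point (between the pads) lies 19 mm behind it (ctrl.grip_depth is the distance from the TCP to the grasp point, in m); z points along the fingers, y is the direction in which the jaws open and shut (so a half turn about z gives the same grasp; the last joint's range is limited). The gripper opens to 87 mm and grips with 3 to 60 N. Pads are 19 mm wide; open, the fingers measure 117 mm over their backs; the gripper's body (75 mm by 190 mm) begins 51 mm behind the grasp point.
Start: joints at [-1.222, 0.321, -0.07, 1.45, 0.023, 1.371, -0.057], TCP at [0.214, 0.614, 0.223] pointing down, gripper open.
Joint ranges: [-2.86, 2.86], [-0.3, 2.09], [-1.38, 1.24], [0.06, 2.45], [-1.56, 4.7], [0.09, 2.05], [-2.69, 2.69]. Speed limits (rad/s): [2.57, 2.57, 3.14, 3.14, 3.14, 3.14, 3.14].

INTERFACE

Orientations are given as a rotation vector (axis times angle).
In Python, from bench import ctrl gives the robot as it stands. The module is installed in compiled form; this text tells all that it offers.
- The arm moves only by the shell command python3 -m inch 'ROWS' [FORCE]. ROWS is JSON, a list of rows, each a list of 5 numbers: the opening, from -1 (shut) to 1 (fully open), so that 0 is half open, then the shift along the tool's x, y, z in mm, then the turn about the tool's z in rad. In form: [[fingers, tx, ty, tz, twist], ...]. A call has 1 to 5 rows; each row shifts and turns the pose as measured when the row begins, along the tool's axes as they then stand; what a row does not reach is not made up. A row lasts 1/8 s, in which the tool goes at most 62.5 mm and 10.7 degrees, less where a joint would pass 70% of its speed; a pose out of reach is approached as far as the arm can. A call is refused whole if a number of a shift passes 62.5 or a number of a turn 0.188, either way. A call with a gripper value outside its range is refused whole. The fingers move at their own pace and stop on an object; FORCE is the grip in N (left out, the last holds). Time passes only in rows, so rows that do not move let the fingers close. It gives the time, the measured TCP pose, the force and the opening at its end, in the units of the state.
- ctrl.get_state(): the state, without advancing time (a new reading comes with each control period).
- ctrl.get_image(name): name is "scene" or "side" or "wrist"; returns a dict with "color" (384x512x3 uint8, red, green, blue), "range_z" (384x512 float32, m along the optical axis (not along the pixel's ray), 0 where there is no reading), "K" (3x3 intrinsics, pixels), "R" (3x3) and "t" (3): a world point X has camera coordinates R X + t. Camera axes: x right, y down, z forward; pixel columns grow to the right and rows downward; lengths in m; the calibration is good to about 2 mm. A picture is of the moment at which its call begins.
- ctrl.close_job(): hands the job in, once; it reports no verdict.
The state is a dict: "time": time; "joint_positions": joint angles; "qd": joint speeds; "joint_torque": joint torques, N m; "position": TCP position; "tool_rot": TCP orientation; "ft_force": force on the tool from outside, world axes, zero at the start; "torque": the same for the moment, N m; "grip_width": opening from 0.0 (shut) to 1.0 (fully open).
Only numpy, scipy, OpenCV 4.12 (cv2) and the standard library are available. Lean on these libraries where they do the work, as an engineer would, in place of code of your own. Each camera call takes 0.05 s, during which the arm holds its last target. There are 200 camera calls.

## Working session

There is one attempt and no reset: what is moved stays moved. The work goes in short steps, Python scripts to look and compute and a shell command to move; the robot and the scene stay as the last step left them, time stands still between calls to the robot, and variables do not carry over. Pictures are saved under pics/ and viewed, about 8 in all and at most 12, crops included, and the job is handed in when it is done.

```bash
mkdir -p pics
python3 - <<'E'
from bench import ctrl
import cv2,numpy as np
s=ctrl.get_state();print({k:np.round(v,3) for k,v in s.items()})
ims=[]
for n in("scene","side"):
    d=ctrl.get_image(n);np.savez(f"{n}0.npz",**d);cv2.imwrite(f"pics/{n}0.png",d["color"][:,:,::-1])
    print(n,-d["R"].T@d["t"],d["R"][2])
E
```

```text
{'time': np.float64(0.0), 'joint_positions': array([-1.222,  0.322, -0.07 ,  1.452,  0.023,  1.371, -0.057]), 'qd': array([-0.002,  0.   , -0.   , -0.   ,  0.   ,  0.001,  0.   ]), 'joint_torque': array([-0.0000e+00, -4.9130e+01, -4.0400e-01, -3.1252e+01, -6.4000e-02,
        4.4000e-02,  0.0000e+00]), 'position': array([0.213, 0.613, 0.221]), 'tool_rot': array([-5.230e-01, -3.097e+00,  3.000e-03]), 'ft_force': array([0.082, 0.063, 0.262]), 'torque': array([ 0.025,  0.011, -0.026]), 'grip_width': np.float64(0.998)}
scene [1.09487116 0.75438791 1.2697523 ] [-0.34061018 -0.54278795 -0.76770173]
side [-0.15881448  0.80399283  0.99256935] [ 0.5180457  -0.59867598 -0.61091384]
```

View pics/scene0.png

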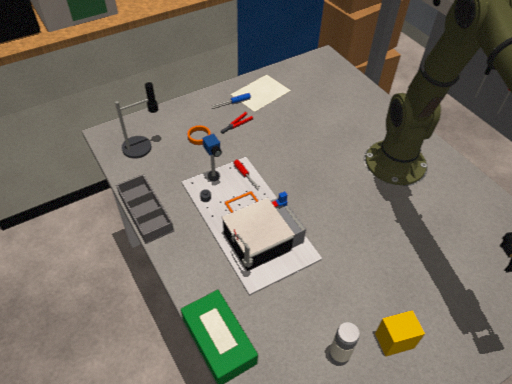

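View pics/side0.png

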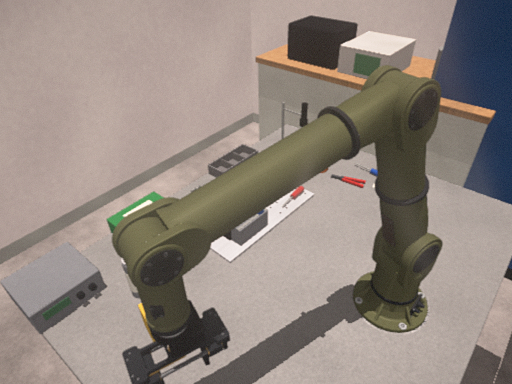

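The scene view shows the station: blue camera at (211,145), orange handle around (240,200), blue knob at (282,199), lid centred on (258,228). In the side view the arm hides most of it. Next I measure it from range data.

```bash
cat > h.py <<'E'
import numpy as np,cv2
def cloud(d):
    K,R,t=d["K"],d["R"],d["t"];z=d["range_z"];v,u=np.indices(z.shape)
    c=np.stack([(u-K[0,2])/K[0,0]*z,(v-K[1,2])/K[1,1]*z,z],-1)
    return (c-t)@R
def masks(d):
    h=cv2.cvtColor(d["color"],cv2.COLOR_RGB2HSV).astype(int);H,S,V=h[...,0],h[...,1],h[...,2]
    ok=d["range_z"]>0
    return dict(blue=(H>100)&(H<130)&(S>130)&(V>50)&ok,orange=(H>5)&(H<18)&(S>170)&(V>100)&ok,white=(S<50)&(V>150)&ok)
E
python3 - <<'E'
import numpy as np,cv2
from h import *
d=dict(np.load("scene0.npz"));P=cloud(d);m=masks(d)
win=np.zeros(P.shape[:2],bool);win[130:290,175:325]=1
def rect(M,n):
    q=P[M][:,:2].astype(np.float32)*1000
    r=cv2.minAreaRect(q);print(n,len(q),np.round(r[0],1),np.round(r[1],1),round(r[2],2),"z",np.round(np.median(P[M][:,2]),4))
Z=P[...,2]
o=m["orange"]&win;o[:185]=0;rect(o&(Z>.09),"handle")
rect(m["blue"]&win&(Z>.15),"camera")
k=m["blue"]&win&(Z<.15);k[:,:265]=0;rect(k&(Z>.133),"knobtop");rect(k,"lock")
w=np.where(win&(abs(Z-.101)<.006),255,0).astype(np.uint8)
n,l,st,c=cv2.connectedComponentsWithStats(w);i=1+st[1:,4].argmax();rect(l==i,"lid")
w=np.where(win&(abs(Z-.012)<.006)&m["white"],255,0).astype(np.uint8)
n,l,st,c=cv2.connectedComponentsWithStats(w);i=1+st[1:,4].argmax();rect(l==i,"board")
E
```

```text
handle 99 [630.6 -57.3] [44.4 97.6] 86.46 z 0.1033
camera 189 [ 625.7 -262.8] [44.9 51.6] 1.91 z 0.1924
knobtop 40 [521.5   9.6] [25.2 20.1] 7.26 z 0.1383
lock 113 [522.2  11.8] [23.8 31.2] 69.61 z 0.1218
lid 2455 [612.3  27.9] [220.4 208.6] 87.74 z 0.1009
board 4506 [608.8 -51.3] [505.7 265.2] 87.9 z 0.0118
```

```bash
python3 -m inch '[[1,0,0,-15,-0.15],[1,0,0,-15,-0.15],[1,-27,-49,0,0],[1,-27,-49,0,0],[1,-27,-49,0,0]]' 20; python3 -m inch '[[1,-27,-49,0,0],[1,-27,-49,0,0],[1,-27,-49,0,0],[1,-27,-49,0,0],[1,-27,-49,0,0]]'
```

```text
time: 0.72
position: [0.2884, 0.4632, 0.2482]
tool_rot: [-0.024, -3.137, 0.011]
ft_force: [0.2, 0.4, 0.4]
grip_width: 0.992
time: 1.35
position: [0.4222, 0.2065, 0.2479]
tool_rot: [-0.023, -3.136, 0.012]
ft_force: [0.7, 0.4, -0.2]
grip_width: 0.999
```

```bash
python3 -m inch '[[1,-26,-49,0,0.02],[1,-26,-49,0,0],[1,-26,-49,0,0],[1,-26,-49,0,0],[1,0,0,0,0]]'
python3 - <<'E'
from bench import ctrl
import cv2,numpy as np
from h import *
s=ctrl.get_state();print(s["position"],s["tool_rot"])
d=ctrl.get_image("wrist");np.savez("wrist1.npz",**d);cv2.imwrite("pics/w1.png",d["color"][:,:,::-1])
print(-d["R"].T@d["t"],d["R"][2])
P=cloud(d);m=masks(d)
for n,M in(("knobtop",m["blue"]&(abs(P[...,2]-.14)<.006)),("hood",m["blue"]&(abs(P[...,2]-.108)<.006)),("handle",m["orange"]&(P[...,2]>.09))):
    if M.sum()>20:
        r=cv2.minAreaRect(P[M][:,:2].astype(np.float32)*1000);print(n,M.sum(),np.round(r[0],1),np.round(r[1],1),round(r[2],2))
E
```

```text
time: 1.98
position: [0.5224, -0.0052, 0.2479]
tool_rot: [-0.069, -3.135, 0.014]
ft_force: [0.8, -0.0, -0.2]
grip_width: 1.0
[ 0.52241188 -0.00519761  0.24786801] [-0.06869239 -3.13546043  0.01412474]
[0.44905951 0.00084178 0.41098248] [ 0.26744648 -0.02026438 -0.96335961]
knobtop 548 [517.   10.2] [17.6 22.8] 88.71
hood 148 [520.1  10.4] [22.8 29.1] 87.75
handle 851 [582.2 -50.8] [ 49.8 190.3] 85.12
```

View pics/w1.png

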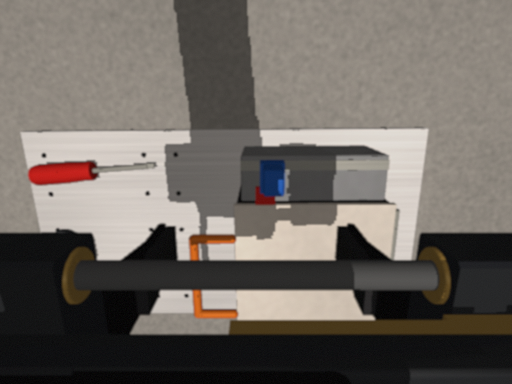

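Wrist view: knob at (272,177), red ear at (265,195) beneath it, handle bar at (195,277). The knob's height and size match what was given. I'll descend and pinch it.

```bash
python3 -m inch '[[0.6,3,15,40,0.0],[0.3,0,0,40,0],[0.3,0,0,30,0],[0.3,0,0,14,0],[0.3,0,0,0,0]]'; python3 -m inch '[[0.3,0,0,8,0],[-1,0,0,0,0],[-1,0,0,0,0],[-1,0,0,0,0],[-1,0,0,0,0]]' 20
```

```text
time: 2.65
position: [0.5169, 0.0204, 0.1201]
tool_rot: [-0.048, -3.134, 0.005]
ft_force: [0.2, -0.9, 0.1]
grip_width: 0.658
time: 3.28
position: [0.519, 0.0199, 0.1147]
tool_rot: [-0.048, -3.139, 0.005]
ft_force: [0.1, -1.2, -1.3]
grip_width: 0.276
```

```bash
python3 -m inch '[[-1,0,0,0,0],[-1,0,0,0,0],[-1,0,0,0,0]]' 20
```

```text
time: 3.65
position: [0.519, 0.0196, 0.1147]
tool_rot: [-0.05, -3.139, 0.005]
ft_force: [0.6, -1.2, -0.5]
grip_width: 0.207
```

```bash
python3 -m inch '[[-1,0,8,0,0],[-1,0,8,0,0],[-1,0,8,0,0],[-1,0,6,0,0]]'; python3 -m inch '[[-1,0,4,0,0],[-1,0,0,0,0]]'; python3 -m inch '[[-1,0,4,0,0],[-1,0,0,0,0]]'
```

```text
time: 4.15
position: [0.5201, 0.0515, 0.1147]
tool_rot: [-0.05, -3.139, 0.005]
ft_force: [0.1, -1.8, -0.4]
grip_width: 0.21
time: 4.4
position: [0.5201, 0.0525, 0.1147]
tool_rot: [-0.051, -3.139, 0.014]
ft_force: [0.3, -0.5, -0.7]
grip_width: 0.202
time: 4.65
position: [0.5201, 0.0525, 0.1147]
tool_rot: [-0.055, -3.138, 0.022]
ft_force: [0.7, -0.2, -0.1]
grip_width: 0.209
```

```bash
python3 -m inch '[[-1,0,8,0,0]]'; python3 -m inch '[[-1,0,8,0,0]]';python3 -m inch '[[-1,0,0,0,0],[-1,0,0,0,0]]'
```

```text
time: 4.78
position: [0.5202, 0.0533, 0.1147]
tool_rot: [-0.06, -3.136, 0.038]
ft_force: [-2.1, -24.7, 3.5]
grip_width: 0.202
time: 4.9
position: [0.5202, 0.0531, 0.1146]
tool_rot: [-0.067, -3.135, 0.054]
ft_force: [-2.4, -20.3, 4.1]
grip_width: 0.21
time: 5.15
position: [0.5201, 0.0525, 0.1146]
tool_rot: [-0.069, -3.134, 0.054]
ft_force: [0.4, -2.8, 0.1]
grip_width: 0.205
```

Firm stop at y = 0.0525 (about 25 N back). Releasing, rising and checking the lock.

```bash
python3 -m inch '[[0.3,0,0,0,0],[0.3,0,0,0,0],[0.3,0,0,0,0],[0.3,0,0,-30,0],[0.3,0,0,-40,0]]'; python3 -m inch '[[0.5,0,-20,-45,0],[0.5,0,-40,0,0],[0.5,0,-10,0,0],[0.5,0,0,0,0]]'
cat > look.py <<'E'
from bench import ctrl
import cv2,numpy as np,sys
from h import *
s=ctrl.get_state();print(s["position"],s["tool_rot"])
n,f=sys.argv[1:3]
d=ctrl.get_image(n);np.savez(f+".npz",**d);cv2.imwrite(f"pics/{f}.png",d["color"][:,:,::-1])
P=cloud(d);m=masks(d);Z=P[...,2]
near=(np.hypot(P[...,0]-.62,P[...,1]-0)<.15)
for n,M in(("knobtop",m["blue"]&near&(abs(Z-.14)<.006)),("hood",m["blue"]&near&(abs(Z-.108)<.006)),("handle",m["orange"]&near&(Z>.09)),("bar",m["orange"]&near&(Z>.09)&(P[...,1]<-.065))):
    if M.sum()>20:
        r=cv2.minAreaRect(P[M][:,:2].astype(np.float32)*1000);print(n,M.sum(),np.round(r[0],1),np.round(r[1],1),round(r[2],2),np.round(np.percentile(Z[M],90),4))
E
python3 look.py wrist w2; python3 look.py scene s2
```

```text
time: 5.78
position: [0.5184, 0.0596, 0.1833]
tool_rot: [-0.061, -3.129, 0.051]
ft_force: [-0.0, -0.1, -0.6]
grip_width: 0.624
time: 6.28
position: [0.5186, -0.0065, 0.2359]
tool_rot: [-0.053, -3.137, 0.044]
ft_force: [0.1, 0.3, -0.6]
grip_width: 0.743
[ 0.51862309 -0.00649495  0.23593632] [-0.05306894 -3.13700014  0.04448797]
knobtop 621 [518.5  53.2] [17.6 23.4] 88.28 0.1413
hood 216 [521.6  53. ] [23.3 29.1] 88.47 0.1118
handle 599 [578.2 -45.5] [ 47.4 190.3] 80.75 0.1063
bar 276 [624.7 -72.1] [13.7 91.1] 89.79 0.1059
[ 0.51848113 -0.00619428  0.23569266] [-0.05215353 -3.13644008  0.04491766]
knobtop 40 [521.   53.6] [21. 24.] 89.13 0.1426
hood 38 [524.6  52.6] [25.5 29.4] 86.65 0.1108
handle 100 [629.7 -57.4] [42.6 97.3] 89.28 0.1073
bar 65 [629.6 -72.7] [97.4 12.8] 0.67 0.1076
```

View pics/w2.png

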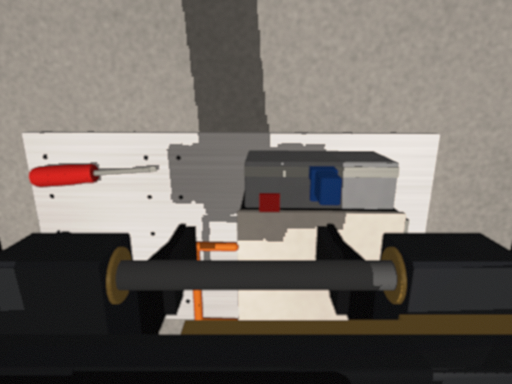

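Wrist view: knob now at (325,185), well clear of the red ear at (270,202). I'll check the lock's travel against the ear, the ledge and the handle.

Run:
```python
import numpy as np,cv2
from h import *
for f in("w2","s2"):
    d=dict(np.load(f+".npz"));P=cloud(d);m=masks(d);Z=P[...,2]
    for yaw in(-.02,-.036):
        c,s=np.cos(yaw),np.sin(yaw);X=1000*(P[...,0]*c+P[...,1]*s);Y=1000*(-P[...,0]*s+P[...,1]*c)
        kn=m["blue"]&(abs(Z-.14)<.004)&(P[...,0]<.56)&(P[...,0]>.48)
        ky=np.percentile(Y[kn],[1,99]);kx=np.percentile(X[kn],[1,99])
        led=(abs(Z-.088)<.004)&(X>kx[0]-25)&(X<kx[1])&(abs(Y-ky.mean())<200)
        lid=(abs(Z-.101)<.004)&(abs(X-kx.mean()-114)<60)&(abs(Y-ky.mean())<170)&m["white"]
        h=cv2.cvtColor(d["color"],cv2.COLOR_RGB2HSV);red=((h[...,0]<5)|(h[...,0]>174))&(h[...,1]>150)&(Z>.08)&(abs(X-kx.mean())<60)
        bar=m["orange"]&(Z>.085)&(X-kx.mean()>85)&(X-kx.mean()<145)
        for n,M in(("ledge",led),("lid",lid),("ear",red),("bar",bar)):
            if M.sum()>5:print(f,yaw,n,M.sum(),"Y-knobY",np.round(np.percentile(Y[M],[1,50,99])-ky.mean(),1),"X",np.round(np.percentile(X[M],[1,99])-kx.mean(),1))
```

```text
w2 -0.02 ledge 3547 Y-knobY [-73.2 -12.1  73.4] X [-15.7  11.1]
w2 -0.02 lid 5380 Y-knobY [-82.  -27.7  58.4] X [ 54.8 153.1]
w2 -0.02 ear 370 Y-knobY [-58.7 -49.7 -39.5] X [13.7 31.3]
w2 -0.02 bar 169 Y-knobY [-128.6 -125.1 -122.1] X [115.6 144.8]
w2 -0.036 ledge 3544 Y-knobY [-73.2  -9.4  73.5] X [-15.4  10.9]
w2 -0.036 lid 5360 Y-knobY [-80.2 -26.3  59.3] X [ 54.9 153.6]
w2 -0.036 ear 370 Y-knobY [-58.4 -49.3 -39. ] X [14.5 32. ]
w2 -0.036 bar 157 Y-knobY [-126.5 -123.  -120. ] X [117.5 144.7]
s2 -0.02 ledge 218 Y-knobY [-77.   19.7  71.7] X [-15.2  11.4]
s2 -0.02 lid 1564 Y-knobY [-84.8   2.   80.3] X [ 55.  172.6]
s2 -0.02 ear 41 Y-knobY [-64.7 -47.3  30. ] X [-15.9  32.4]
s2 -0.02 bar 40 Y-knobY [-259.6 -126.5 -122. ] X [ 87.8 143.3]
s2 -0.036 ledge 220 Y-knobY [-76.8  20.5  71.9] X [-15.   11.7]
s2 -0.036 lid 1557 Y-knobY [-82.6   3.6  82.4] X [ 55.6 172.7]
s2 -0.036 ear 41 Y-knobY [-64.5 -46.9  30.4] X [-15.7  32.4]
s2 -0.036 bar 40 Y-knobY [-257.5 -124.2 -120. ] X [ 86.3 142. ]
```

Knob sits at the ledge's centre (±73 mm), the ear is 49.5 mm behind and the bar 125 mm behind, so the lock is at 0.050: home. On to the handle.

```bash
python3 -m inch '[[-0.35,-40,-20,0,0],[-0.35,-40,-20,0,0],[-0.35,-34,-20,0,0],[-0.35,0,0,0,0],[-0.35,0,0,0,0]]'; python3 look.py wrist w3
```

```text
time: 7.0
position: [0.6328, -0.06, 0.2316]
tool_rot: [-0.029, -3.129, 0.039]
ft_force: [-1.0, -0.3, -0.4]
grip_width: 0.344
[ 0.63279523 -0.06002475  0.23164998] [-0.02869081 -3.12915279  0.03891774]
knobtop 947 [519.7  52.8] [18.1 23.3] 89.34 0.1415
hood 513 [522.7  52.8] [24.2 29.2] 88.65 0.1111
handle 1516 [628.2 -55.4] [46.2 96.4] 87.99 0.1061
bar 944 [627.9 -72.4] [14.2 95.9] 89.97 0.1061
```

View pics/w3.png

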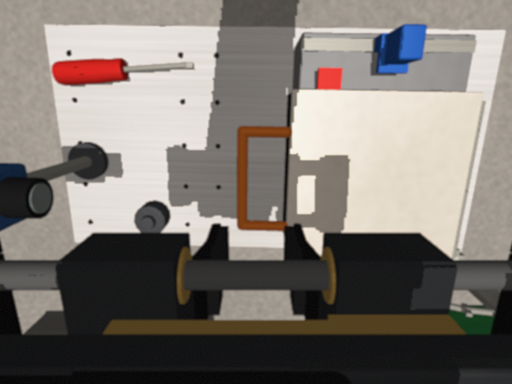

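Wrist view: handle bar at (243,178) with legs intact, lid still shut. I'll correct by about -10 mm in y and descend.

```bash
python3 -m inch '[[-0.35,4,-10,30,0.012],[-0.35,0,0,40,0],[-0.35,0,0,0,0],[-0.35,0,0,0,0]]'; python3 look.py scene s4 | grep -v k
```

```text
time: 7.55
position: [0.6267, -0.0665, 0.1638]
tool_rot: [-0.038, -3.133, 0.032]
ft_force: [-0.3, 0.9, 0.0]
grip_width: 0.324
[ 0.62673344 -0.06647686  0.16384031] [-0.03788544 -3.13327902  0.03190989]
hood 40 [527.8  57.5] [21.7 31.9] 46.6 0.1108
handle 74 [631.7 -57.9] [44.8 96.3] 88.96 0.107
bar 41 [646.  -75.1] [62.8 15.3] 4.09 0.1056
```

```bash
python3 -m inch '[[-0.35,0,-6,5,0],[-0.35,0,0,35,0],[-0.35,0,0,0,0]]'; python3 -m inch '[[-0.35,0,0,25,0],[-0.35,0,0,16,0],[-0.35,0,0,0,0]]'
```

```text
time: 7.98
position: [0.6285, -0.0737, 0.127]
tool_rot: [-0.037, -3.139, 0.031]
ft_force: [0.7, 0.1, -0.1]
grip_width: 0.327
time: 8.35
position: [0.6318, -0.0759, 0.09]
tool_rot: [0.038, 3.136, -0.032]
ft_force: [0.4, -0.3, 0.8]
grip_width: 0.328
```

```bash
python3 -m inch '[[-0.35,0,2,9,0],[-0.35,0,0,0,0],[-1,0,0,0,0],[-1,0,0,0,0],[-1,0,0,0,0]]' 30; python3 -m inch '[[-1,0,0,0,0],[-1,0,0,0,0]]'
```

```text
time: 8.98
position: [0.6338, -0.0769, 0.0836]
tool_rot: [0.04, 3.131, -0.037]
ft_force: [0.8, -6.3, -1.1]
grip_width: 0.107
time: 9.22
position: [0.6338, -0.077, 0.0834]
tool_rot: [0.041, 3.131, -0.036]
ft_force: [0.9, -1.8, -1.9]
grip_width: 0.103
```

Width 9 mm, so the 10 mm bar is held. Now lifting along the hinge arc.

```bash
python3 -m inch '[[-1,0,0,-13,0],[-1,0,2,-13,0],[-1,0,2,-13,0],[-1,0,3,-13,0]]'; python3 -m inch '[[-1,0,0,0,0]]'
```

```text
time: 9.72
position: [0.6341, -0.0675, 0.1385]
tool_rot: [0.04, 3.129, -0.036]
ft_force: [1.6, -0.5, -3.5]
grip_width: 0.101
time: 9.85
position: [0.6342, -0.0671, 0.1399]
tool_rot: [0.039, 3.129, -0.035]
ft_force: [0.6, -1.2, -3.1]
grip_width: 0.102
```

```bash
python3 -m inch '[[-1,0,4,-12,0],[-1,0,5,-12,0],[-1,0,6,-12,0],[-1,0,7,-11,0]]'; python3 -m inch '[[-1,0,0,0,0]]'
```

```text
time: 10.35
position: [0.6349, -0.0441, 0.1893]
tool_rot: [0.041, 3.126, -0.038]
ft_force: [3.3, -1.8, -2.6]
grip_width: 0.101
time: 10.48
position: [0.635, -0.0434, 0.1904]
tool_rot: [0.039, 3.126, -0.038]
ft_force: [2.3, -1.1, -2.1]
grip_width: 0.101
```

```bash
python3 -m inch '[[-1,0,6,-9,0],[-1,0,7,-9,0],[-1,0,7,-8,0]]'; python3 -m inch '[[-1,0,0,0,0],[-1,0,0,0,0]]'
cat > ang.py <<'E'
import sys,numpy as np,cv2
from bench import ctrl
from h import *
f=sys.argv[1]
for n in("scene","wrist","side"):
    d=ctrl.get_image(n);np.savez(f"{f}{n}.npz",**d);cv2.imwrite(f"pics/{f}{n}.png",d["color"][:,:,::-1])
    P=cloud(d);yaw=-.028;c,s=np.cos(yaw),np.sin(yaw)
    q=P-np.array([.6137,-.0472,0]);Q=np.stack([q[...,0]*c+q[...,1]*s,-q[...,0]*s+q[...,1]*c,q[...,2]],-1)
    h=cv2.cvtColor(d["color"],cv2.COLOR_RGB2HSV)
    M=(abs(Q[...,0]-.02)<.078)&(Q[...,1]>.03)&(Q[...,1]<.19)&(Q[...,2]>.11)&(Q[...,2]<.25)&(h[...,1]<90)&(h[...,2]>60)&(d["range_z"]>0)
    y,z=Q[M][:,1],Q[M][:,2]
    if len(y)<100: print(n,len(y));continue
    k=np.ones(len(y),bool)
    for _ in range(8):
        (A,_,_,_)=np.linalg.lstsq(np.c_[y[k],np.ones(k.sum())],z[k],rcond=None);r=z-np.c_[y,np.ones(len(y))]@A;k=abs(r)<max(.003,1.5*np.median(abs(r)))
    print(n,k.sum(),len(y),"angle",round(np.degrees(np.arctan(-A[0])),2),"res",r[k].std())
E
python3 ang.py a1
```

```text
time: 10.85
position: [0.6357, -0.0234, 0.2168]
tool_rot: [0.042, 3.125, -0.041]
ft_force: [4.2, -2.9, -1.0]
grip_width: 0.101
time: 11.1
position: [0.6357, -0.0229, 0.2174]
tool_rot: [0.041, 3.124, -0.041]
ft_force: [3.5, -2.8, -0.4]
grip_width: 0.105
scene 1681 2430 angle 40.33 res 0.0019374225221791344
wrist 17114 17962 angle 40.43 res 0.0005615231403779056
side 963 1407 angle 40.47 res 0.001631581156709844
```

View pics/a1scene.png

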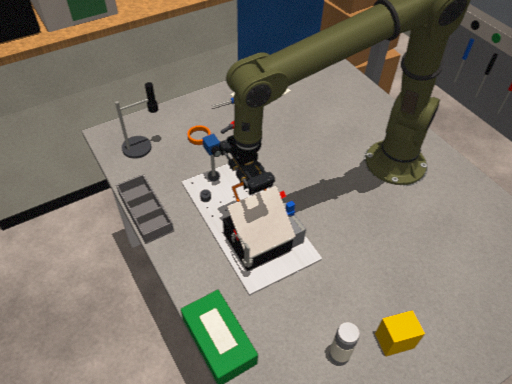

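Scene view: the lid is up, with the gripper on the handle around (255,183). All three cameras give about 40.4°, so roughly 4.6° more.

```bash
python3 -m inch '[[-1,0,5,-6,0],[-1,0,5,-5,0],[-1,0,0,0,0],[-1,0,0,0,0]]'; python3 ang.py a2
```

```text
time: 11.75
position: [0.6361, -0.0126, 0.2282]
tool_rot: [0.042, 3.124, -0.041]
ft_force: [3.4, -2.5, -0.9]
grip_width: 0.101
scene 1688 2472 angle 43.91 res 0.002048204441105516
wrist 15027 15949 angle 44.53 res 0.0005713410605270315
side 1001 1430 angle 44.23 res 0.0018310919909357306
```

```bash
python3 -m inch '[[-1,0,2,-2,0],[-1,0,0,0,0],[-1,0,0,0,0],[-1,0,0,0,0],[-1,0,0,0,0]]'; python3 ang.py a3;python3 look.py scene s5|grep -E 'knob|hood'
python3 - <<'E'
import cv2
a=cv2.imread("pics/a3scene.png")[130:280,170:330];cv2.imwrite("pics/crop.png",cv2.resize(a,(640,600),interpolation=cv2.INTER_CUBIC))
E
```

```text
time: 12.52
position: [0.6361, -0.0107, 0.23]
tool_rot: [0.043, 3.124, -0.041]
ft_force: [2.5, -2.6, -0.5]
grip_width: 0.1
scene 1708 2458 angle 45.12 res 0.002156904669264522
wrist 14690 15635 angle 45.24 res 0.0005690048461116581
side 967 1431 angle 45.41 res 0.0017091585150769547
knobtop 39 [521.5  53.2] [18.7 22.3] 86.11 0.1424
```

View pics/crop.png

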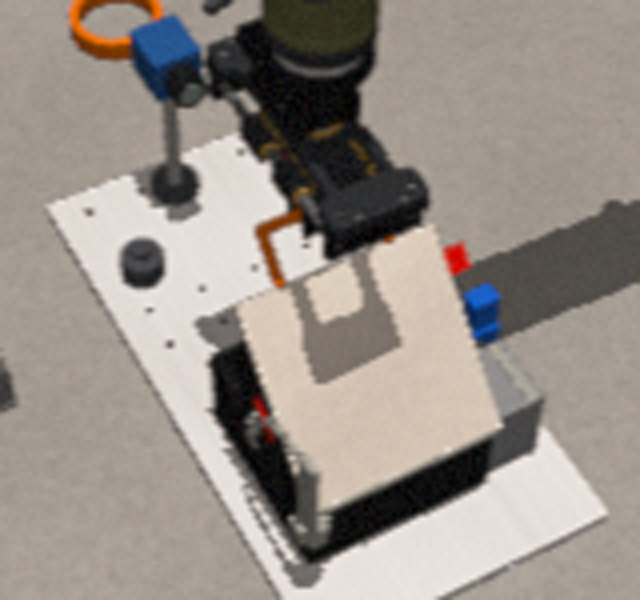

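View pics/a3wrist.png

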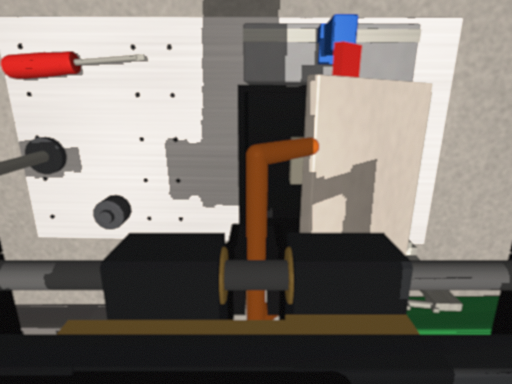

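Crop: the lid's edge lines up with the red gauge mark at (262,410), and bench camera and puck are undisturbed. Wrist view: bar held at (257,270), lock still home. All three cameras read about 45.2°, so I'm handing in.

```bash
python3 -c "
from bench import ctrl
ctrl.close_job();print(ctrl.get_state()['time'])"
```

```text
the job is handed in; nothing more can be done
the job is handed in; nothing more can be done
```

I slid the lock fully home, then raised the lid by its handle. The job was handed in at about 12.7 s of robot time with the gripper still holding the lid at 45°.

- **Lock:** it pushed firmly against its end stop, with about 25 N back. Afterwards the knob sat at the middle of the ledge and 125 mm from the handle bar, which puts the lock at 50 mm. It had not moved in the last picture.
- **Lid:** the scene, wrist and side cameras gave 45.1°, 45.2° and 45.4°. In the picture the lid's edge lines up with the red gauge mark.
- **Grip and forces:** the gripper reads about 9 mm closed on the 10 mm bar at 30 N. The force at the wrist was under 4 N at the end, and about 25 N at most in the readings.
- **Bystanders:** the puck, the red screwdriver and the bench camera look undisturbed in the last pictures. I did not measure the positions of any bystanders.
- **Disagreements:** the arm's own lift distance gave an angle about 1° higher than the cameras partway up (41.6° against 40.4°), and I went by the cameras. The tool also tilted about 2° while pushing against the lock's stop. That stayed to the end without affecting the result.

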